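Offer up a cast lever to the drilling fixture

TASK

First swing the red clamp arm of the drilling fixture fully open by its black knob, so that the space above the fixture is clear. Then grip the blue cast lever on its white-painted balance mark, lift it and hold it level and still about 3 cm above the fixture's pin tips, its big hub straight over the thick post and its small eye straight over the thin pin, touching nothing but the gripper. Finish while holding it there; do not lower it or let go, and leave the other things where they are.

Things in the scene. Friction and masses are not known exactly. Their poses are not given: they have to be found in the camera images.
- lever_balance (a point): Balance point (centre of mass) of the loose blue lever, about 0.6 kg, marked by a white band 24 mm long on its arm; mid cross-section, 23 mm above the lever's underside. Arm: straight, level bar 14 mm wide, 12 to 34 mm above the underside. x: from hub to eye; z: up. The hub's edge is 27 mm away on the -x side. The lever lies flat on a fixed plywood board whose top is 70 mm above the bench (z = 0.070).
- lever_hub (a point): Centre of the underside of the lever's big hub (52 mm across, 40 mm high, bore 31 mm), 53 mm from the balance point along the lever's -x. Same axes as lever_balance.
- lever_eye (a point): Centre of the underside of the lever's small eye (26 mm across, 34 mm high, bore 15 mm), 123 mm from the balance point along +x, 176 mm from the hub. Same axes.
- post_tip (a point): Top centre of the fixture's thick steel post (28 mm across, top 55 mm above the plywood board, z = 0.125). The fixture is a dark steel plate 250x130x15 mm fixed to the board; x axis: from the thick post to the thin pin; z up.
- pin_tip (a point): Top centre of the fixture's thin steel pin (12 mm across, top 55 mm above the board), 176 mm from the post along the fixture's x. Same axes as post_tip.
- clamp_pivot (a point): Point on the vertical hinge axis of the red clamp arm, at the height of the middle of the knob (96 mm above the board, z = 0.166); it lies on a pillar on the fixture, 110 mm from the post along fixture +x and 48 mm towards fixture -y. Same axes as post_tip.
- clamp_knob (a point): Middle of the clamp's upright black knob, a cylinder 18 mm across and 40 mm high (z = 0.146 to 0.186), 62 mm from the hinge axis, standing on the end of the red arm, which is 20 mm wide and lies at z = 0.134 to 0.147.
- clamp (a joint): Angle of the clamp arm: 0 closed, pointing along fixture +y across the plate between post and pin; grows as it swings towards fixture +x (clockwise from above), 1.57 when it points along fixture +x, stop at 2.0, fully open. It turns easily (about 0.06 N m of friction) and stays where it is left.
- hammer: Bystander, to be left alone: hammer with wooden handle, 102x312x27 mm, lying; origin at the centre of its underside.
- green_tube: Bystander, to be left alone: green and white tube, 42x147x42 mm, lying; origin at the centre of its underside.
- white_bottle: Bystander, to be left alone: white glue bottle with red cap, 34x34x100 mm, standing; origin at the centre of its underside.
- driver_orange: Bystander, to be left alone: screwdriver with orange handle, 34x210x31 mm, lying; origin at the centre of its underside.
- tape_roll_2: Bystander, to be left alone: yellow tape roll, 68x68x18 mm, flat; origin at the centre of its underside.
- orange_box: Bystander, to be left alone: orange carton, 86x151x52 mm; origin at the centre of its underside.
- bolt_0: Bystander, to be left alone: steel bolt, 15x45x13 mm, lying on the board; origin at the centre of its underside.

How it is judged:
On the way, in this order (a step that is already met when the one before it is completed fails the run):
1. the clamp arm is swung open (beyond 1.4 rad) (value of joint clamp above 1.4 rad), for 0.2 s.
2. the lever is lifted off the board in the gripper (height (world z) of lever_balance above 0.125 m and contact force between the fingers and lever above 1 N), for 0.2 s.
At the end, for the whole second after the job is handed in: Clamp open beyond 1.4 rad; lever held still in the fingers within 16 mm of its balance point, level within 4 degrees, hub and eye centres within 12 mm of straight above post and pin, undersides 10 to 60 mm above the tips, not touching the fixture (value of joint clamp above 1.4 rad and horizontal distance between lever_hub and post_tip below 0.012 m and horizontal distance between lever_eye and pin_tip below 0.012 m and z of lever_hub in the frame of post_tip between 0.01 and 0.06 m and z of lever_eye in the frame of pin_tip between 0.01 and 0.06 m and angle between lever_balance's own z axis and vertical below 0.07 rad and x of the grasp point in the frame of lever_balance between -0.016 and 0.016 m and contact force between the fingers and lever above 2 N and contact force between lever and fixture below 0.2 N and linear speed of lever below 0.02 m/s and angular speed of lever below 0.1 rad/s); the arm keeps its last pose, push and grip.
It fails at once if a bystander is moved by more than 25 mm (distance of any of hammer, green_tube, white_bottle, driver_orange, tape_roll_2, orange_box, bolt_0 from where it was at the start of the episode above 0.025 m).
It also fails if it takes over 51 s, if anything falls off the work surface, if the arm or the gripper's body presses on something with over 40 N, if the wrist force passes 120 N, or if a joint passes its speed limit or range.

ROBOT

A 6-joint arm with a two-finger parallel gripper is mounted at the origin on a cart in front of the work surface, level with it; the furniture and walls round the work are solid. World frame = base frame: x ahead of the robot, y to its left, z up, the work surface at z = 0. Lengths are in m, angles in rad, forces in N, time in s.
With the tool pointing down it reaches from about 0.375 to 0.9 m from the base axis. Payload 3.1 kg.
Tool frame: the origin (TCP) lies midway between the tips of the shut fingers; the grasp point (between the pads) lies 19 mm behind it (manip.hold_point_z is the distance from the TCP to the grasp point, in m); x points along the fingers, y is the direction in which the jaws open and shut, and the axes are right-handed (so a half turn about x gives the same grasp; the last joint's range is limited). The gripper opens to 85 mm and grips with 20 to 120 N. Pads are 22 mm wide; open, the fingers measure 114 mm over their backs; the gripper's body (76 mm by 85 mm) begins 54 mm behind the grasp point. The pads swing forward as they close: fully open they stand 13 mm farther back than shut.
Start: joints at [1.018, 0.527, 1.433, -0, 1.181, -0.178], TCP at [0.228, 0.582, 0.231] pointing down, gripper open.
Joint ranges: [-3.08, 3.08], [-0.75, 2.2], [0.22, 2.44], [-1.43, 4.57], [0, 2.65], [-2.85, 2.85]. Speed limits (rad/s): [2.79, 2.79, 3.14, 3.14, 3.14, 3.14].

INTERFACE

Orientations are given as a unit quaternion [x, y, z, w].
In Python, from station import manip, snapshot gives the robot as it stands.
- The arm moves only by the tool play_rows, never from a script. Its argument "series" is a list of rows, each a list of 4 numbers: the shift along the tool's x, y, z in m, then the turn about the tool's x in degrees. In form: [[tx, ty, tz, spin], ...]. A call has 1 to 20 rows; each row is the pose to reach, as a shift and turn from the pose measured when the call began, along the tool's axes at that moment; what a row does not reach only later rows make up. A row lasts 1/10 s, in which the tool goes at most 50 mm and 8.59 degrees, less where a joint would pass 70% of its speed; a pose out of reach is approached as far as the arm can. A call with a gripper value outside its range is refused whole. "claw" is the opening in per cent of the stroke, from 0 (shut) to 100 (fully open), set as the call begins (left out, the last holds). The fingers move at their own pace and stop on an object; "force" is the grip in N (left out, the last holds). Time passes only in rows, so rows that repeat a pose let the fingers close. It gives the time, the measured TCP pose, the force and the opening at its end, in the units of the state.
- manip.sense(): the state, without advancing time (a new reading comes with each control period).
- snapshot(name): name is "side" or "top" or "wrist"; returns a dict with "image" (480x640x3 uint8, blue, green, red), "depth" (480x640 float32, m along the optical axis (not along the pixel's ray), 0 where there is no reading), "fov_y" (degrees; the focal length in pixels is half the picture's height over the tangent of half this angle, whatever the lens; pixels are square), "cx", "cy" (the principal point, pixels), "R" (3x3) and "t" (3): a world point X has camera coordinates R X + t. Camera axes: x right, y down, z forward; pixel columns grow to the right and rows downward; lengths in m; the calibration is good to about 2 mm. A picture is of the moment at which its call begins.
- manip.sign_off(): hands the job in, once; it reports no verdict.
The state is a dict: "t": time; "q": joint angles; "qd": joint speeds; "tau": joint torques, N m; "tcp_pos": TCP position; "tool_rot": TCP orientation; "force": force on the tool from outside, world axes, zero at the start; "ft_torque": the same for the moment, N m; "finger_gap": opening from 0.0 (shut) to 1.0 (fully open).
Only numpy, scipy, OpenCV 4.12 (cv2) and the standard library are available. Lean on these libraries where they do the work, as an engineer would, in place of code of your own. Each camera call takes 0.05 s, during which the arm holds its last target.

## Working session

There is one attempt and no reset: what is moved stays moved. The work goes in short steps, Python scripts to look and compute and a tool call to move; the robot and the scene stay as the last step left them, time stands still between calls to the robot, and variables do not carry over. Pictures are saved under pics/ and viewed, and the job is handed in when it is done.

Besides the shell and the picture viewer there is one more tool, called after ">>>" by a JSON object that holds its "method" and its "body", one argument or row to a line. play_rows: Moves the arm, as the interface text tells. Its arguments: {"type":"object","properties":{"series":{"type":"array","items":{"type":"array","items":{"type":"number"}}},"claw":{"type":"number"},"force":{"type":"number"}},"required":["series"]}

```bash
mkdir -p pics; ls
python3 - <<'E'
from station import manip, snapshot
import cv2,numpy as np
print(manip.sense())
for n in ["side","top","wrist"]:
    s=snapshot(n); cv2.imwrite(f"pics/{n}0.png",s["image"]); np.savez(f"{n}0.npz",**s)
    print(n,s["fov_y"],s["cx"],s["cy"],s["R"].tolist(),s["t"].tolist())
E
```

```text
pics
{'t': 0.0, 'q': array([ 1.01850705e+00,  5.28434141e-01,  1.43388422e+00, -1.87047349e-05,
        1.18140890e+00, -1.78487891e-01]), 'qd': array([ 0.00070631, -0.00056245,  0.00051386,  0.0007058 , -0.00057633,
        0.00027272]), 'tau': array([-7.40688647e-04, -4.42363715e+01, -1.78021646e+01, -1.97374256e-04,
        8.63154331e-03, -1.12284607e-05]), 'tcp_pos': array([0.22781577, 0.58123996, 0.23035905]), 'tool_rot': array([ 0.13068106,  0.69505643, -0.13209518,  0.69452853]), 'force': array([-0.32370293, -1.37030148, -0.4306967 ]), 'ft_torque': array([0.03243705, 0.03679343, 0.01187837]), 'finger_gap': 1.0025012106452253}
side 45.655431891067195 318.3474452723366 236.54936700088277 [[-0.9729499189358247, -0.2305225347057728, -0.01509358259651414], [-0.07493985005678185, 0.3767455153906719, -0.9232804749947245], [0.2185233948945492, -0.8971745524845444, -0.3838298428443497]] [0.5515008574466297, 0.1534683735792523, 1.694612450038454]
top 46.92875795773814 317.1852147069084 244.8007307886657 [[0.02217787680796887, -0.9997412100800245, -0.005065041758866928], [-0.9931551299615934, -0.02145007384513807, -0.11481629746255034], [0.11467793864236173, 0.007576753906959923, -0.9933738285202464]] [0.02762407765717389, 0.5668113174369968, 1.5870360335286957]
wrist 61.57096069984946 317.658953846754 237.49622338030503 [[0.3647679730948606, 0.931096721863951, -0.0017945301539694187], [0.8961184819975873, -0.3505402202646972, 0.2722006983810287], [0.25281612295620953, -0.10089820866092725, -0.9622388266238318]] [-0.6238030327260605, -0.03648046819684586, 0.37937390378750807]
```

View pics/top0.png

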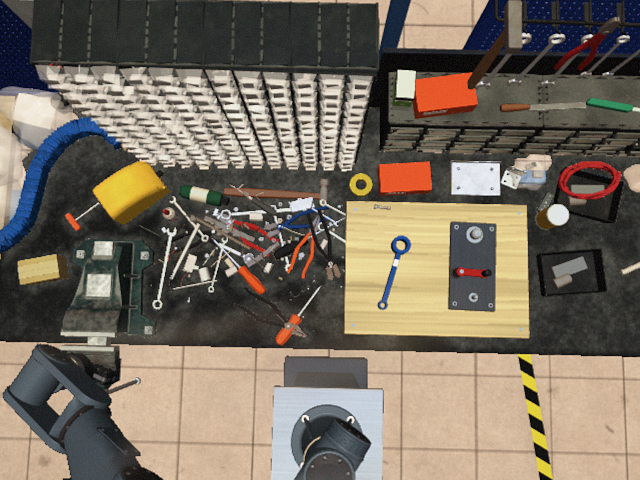

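View pics/side0.png

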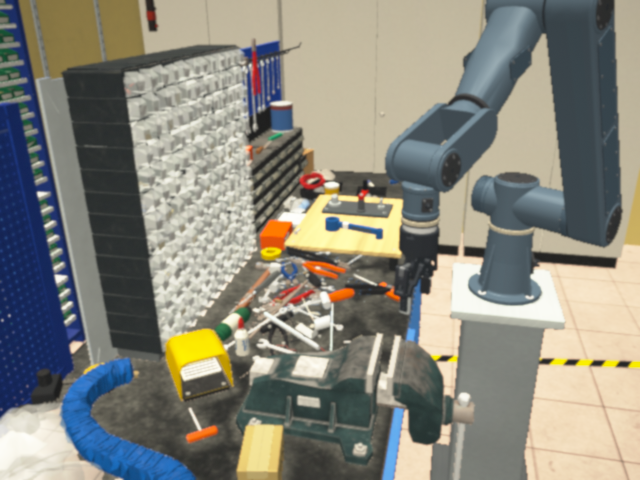

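View pics/wrist0.png

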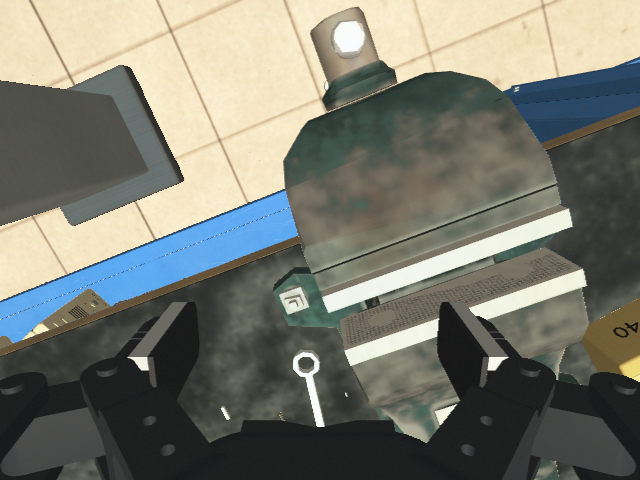

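```bash
cat > h.py <<'E'
import numpy as np,cv2
def load(n): return dict(np.load(n+".npz"))
def K(s):
    h=s["image"].shape[0]; f=h/2/np.tan(np.radians(float(s["fov_y"]))/2); return f,float(s["cx"]),float(s["cy"])
def ray(s,u,v,z):
    f,cx,cy=K(s); R=s["R"];t=s["t"]; C=-R.T@t
    d=R.T@np.array([(u-cx)/f,(v-cy)/f,1]); return C+d*(z-C[2])/d[2]
def proj(s,X):
    f,cx,cy=K(s); c=s["R"]@np.asarray(X)+s["t"]; return f*c[0]/c[2]+cx, f*c[1]/c[2]+cy
def dep(s,u,v):
    f,cx,cy=K(s); z=float(s["depth"][int(round(v)),int(round(u))]); c=np.array([(u-cx)/f*z,(v-cy)/f*z,z]); return s["R"].T@(c-s["t"])
def comps(s,lo,hi,minA=10,hsv=True,roi=None):
    im=cv2.cvtColor(s["image"],cv2.COLOR_BGR2HSV) if hsv else s["image"]
    m=cv2.inRange(im,np.array(lo),np.array(hi))
    if roi:
        k=np.zeros_like(m);k[roi[1]:roi[3],roi[0]:roi[2]]=255;m&=k
    n,l,st,c=cv2.connectedComponentsWithStats(m)
    return [(c[i].round(2).tolist(),st[i].tolist()) for i in range(1,n) if st[i][4]>=minA],l,m
E
python3 - <<'E'
from h import *
s=load("top0"); im=s["image"][195:345,340:540]; cv2.imwrite("pics/topcrop.png",cv2.resize(im,None,fx=4,fy=4,interpolation=cv2.INTER_CUBIC))
for lo,hi,n in [((100,120,50),(125,255,255),"blue"),((0,150,80),(8,255,255),"red"),((170,150,80),(180,255,255),"red2")]:
    r,_,_=comps(s,lo,hi,10,roi=(345,200,528,335)); print(n,r)
E
```

```text
blue [([400.07, 246.01], [392, 236, 18, 23, 183]), ([387.76, 286.68], [378, 266, 18, 43, 181])]
red [([470.49, 272.12], [456, 267, 30, 11, 186])]
red2 []
```

View pics/topcrop.png

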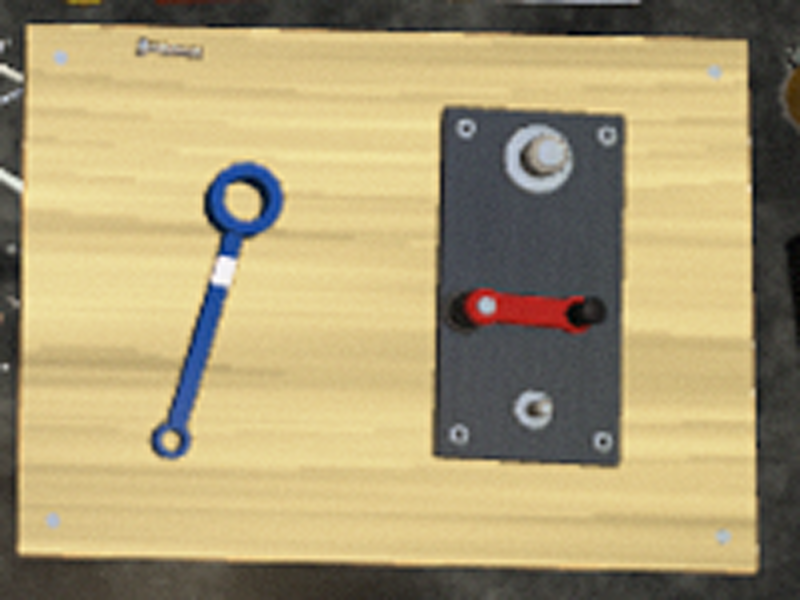

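Run:
```python
from h import *
s=load("top0")
def P(cu,cv,z): return ray(s,340+(cu-1.5)/4,195+(cv-1.5)/4,z)
hub=P(244,200,.110);eye=P(171,440,.104);band=P(224,270,.104);post=P(546,154,.125);pin=P(541,408,.125);kn=P(590,311,.186);pv=P(486,305,.155)
for n,a in dict(hub=hub,eye=eye,band=band,post=post,pin=pin,knob=kn,pv=pv).items(): print(n,a.round(4))
c=[P(443,107,.085),P(625,115,.085),P(619,466,.085),P(433,456,.085)]
print([x.round(4).tolist() for x in c])
d=lambda a,b:np.linalg.norm((a-b)[:2]).round(4)
print("hub-eye",d(hub,eye),"post-pin",d(post,pin),"knob-pv",d(kn,pv),"plate",d(c[0],c[1]),d(c[1],c[2]),d(c[2],c[3]),d(c[3],c[0]))
ax=(c[3]+c[2]-c[0]-c[1])[:2];ax/=np.linalg.norm(ax);print("fixture x by plate",ax, "by pins",(pin-post)[:2]/d(pin,post)); 
l=(eye-hub)[:2]/d(eye,hub);print("lever x",l,"bal",hub[:2]+l*.053)
for n,z in [((400.5-0,226),0),((434,238),0)]: pass
for u,v in [(475,235),(486,272.5),(400,240),(384,305),(461,271)]: print(u,v,dep(s,u,v).round(4))
fy=np.array([-ax[1],ax[0]]); print("pivot calc",post[:2]+.11*ax-.048*fy)
```

```text
hub [ 0.5627 -0.193   0.11  ]
eye [ 0.3953 -0.1443  0.104 ]
band [ 0.514  -0.1802  0.104 ]
post [ 0.5974 -0.3992  0.125 ]
pin [ 0.4224 -0.3939  0.125 ]
knob [ 0.485  -0.4098  0.186 ]
pv [ 0.4898 -0.3494  0.155 ]
[[0.6353, -0.3377, 0.085], [0.6323, -0.4668, 0.085], [0.3844, -0.459, 0.085], [0.3885, -0.3294, 0.085]]
hub-eye 0.1743 post-pin 0.175 knob-pv 0.0606 plate 0.1291 0.248 0.1296 0.247
fixture x by plate [-0.99946591  0.0326786 ] by pins [-0.99978583  0.03021347]
lever x [-0.95994197  0.27944584] bal [ 0.51178629 -0.17822375]
475 235 [ 0.5919 -0.3957  0.1263]
486 272.5 [ 0.4849 -0.4082  0.1816]
400 240 [ 0.58   -0.1962  0.0753]
384 305 [ 0.3947 -0.1525  0.0722]
461 271 [ 0.4896 -0.3499  0.1518]
pivot calc [ 0.48901307 -0.34764025]
```

Run:
```python
from station import manip
from scipy.spatial.transform import Rotation as Ro
import numpy as np
s=manip.sense(); R=Ro.from_quat(s["tool_rot"]).as_matrix(); print(R.round(4))
psi=np.degrees(np.arctan2(R[1,1],R[0,1])); q1,q6=np.degrees(s["q"][[0,5]]); print("psi y",psi,q1,q6,"c(minus)",psi-(q1-q6),"c(plus)",psi-(q1+q6))
```

```text
[[-9.000e-04  3.651e-01  9.310e-01]
 [-1.400e-03  9.310e-01 -3.651e-01]
 [-1.000e+00 -1.700e-03 -3.000e-04]]
psi y 68.5861370031016 58.35824212827181 -10.228476521437802 c(minus) -0.0005816466080119653 c(plus) 20.456371396267585
```

>>> {"method": "play_rows", "body": {
  "series": [
    [-0.07,-0.3,0.41,0],
    [-0.07,-0.3,0.41,0],
    [-0.07,-0.3,0.41,0],
    [-0.07,-0.3,0.41,8],
    [-0.07,-0.3,0.41,16],
    [-0.07,-0.3,0.41,24],
    [-0.07,-0.3,0.41,32],
    [-0.07,-0.3,0.41,40],
    [-0.07,-0.3,0.41,48],
    [-0.07,-0.3,0.41,56],
    [-0.06,-0.83,0.6,64],
    [-0.06,-0.83,0.6,70],
    [-0.06,-0.83,0.6,70],
    [-0.06,-0.83,0.6,70],
    [-0.06,-0.83,0.6,70],
    [-0.06,-0.83,0.6,70],
    [-0.06,-0.83,0.6,70],
    [-0.06,-0.83,0.6,70],
    [-0.06,-0.83,0.6,70],
    [-0.06,-0.83,0.6,70]
  ],
  "claw": 40,
  "force": 40
}}

```text
t: 2.15
tcp_pos: [0.4841, -0.3385, 0.2924]
tool_rot: [-0.506, -0.494, 0.507, -0.494]
force: [0.4, 0.1, 0.4]
finger_gap: 0.401
```

```bash
cat > w.py <<'E'
from station import manip
from scipy.spatial.transform import Rotation as Ro
import numpy as np,sys
def rel(targets):
    """targets: list of (x,y,z,psi_deg)"""
    s=manip.sense(); R=Ro.from_quat(s["tool_rot"]).as_matrix(); p=s["tcp_pos"]
    psi=np.degrees(np.arctan2(R[1,1],R[0,1]))
    print("t",round(s["t"],2),"tcp",p.round(4),"psi",psi.round(2),"q6",s["q"][5].round(2),"gap",round(s["finger_gap"],3),"F",s["force"].round(1),"xaxis",R[:,0].round(4))
    for x,y,z,ps in targets:
        d=R.T@(np.array([x,y,z])-p); sp=(psi-ps+180)%360-180
        print([round(float(v),4) for v in d],round(float(sp),1))
E
python3 - <<'E'
from station import snapshot
from h import *
from w import rel
s=snapshot("wrist"); cv2.imwrite("pics/w1.png",s["image"]); np.savez("w1.npz",**s)
rel([(0.486,-0.41,0.29,-1.8),(0.486,-0.41,0.153,-1.8)])
E
```

```text
t 2.2 tcp [ 0.4843 -0.3479  0.2923] psi -1.71 q6 -0.77 gap 0.402 F [ 2.5 -4.9  0.8] xaxis [ 4.000e-04 -1.030e-02 -9.999e-01]
[0.0029, 0.0035, 0.062] 0.1
[0.1399, 0.0034, 0.0606] 0.1
```

View pics/w1.png

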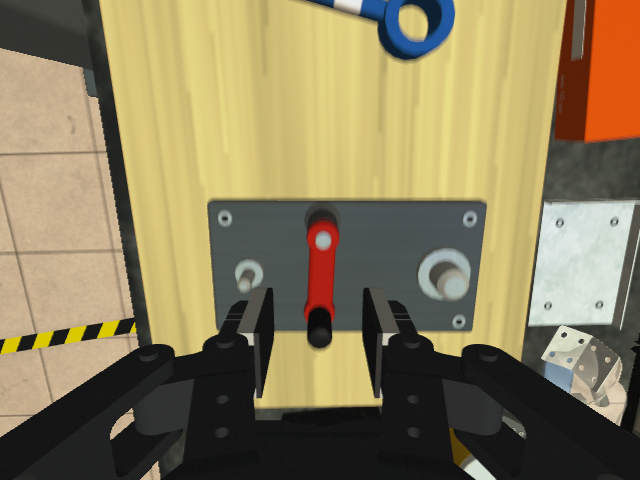

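Run:
```python
from h import *
s=load("w1")
for n,u,v,z in [("knob",320,335,.186),("pv",323,240,.155),("post",456,285,.125),("pin",245,286,.125),("hub",418,20,.11)]: print(n,ray(s,u,v,z).round(4))
```

```text
knob [ 0.4845 -0.4108  0.186 ]
pv [ 0.4882 -0.3514  0.155 ]
post [ 0.5979 -0.4017  0.125 ]
pin [ 0.4228 -0.3983  0.125 ]
hub [ 0.5612 -0.1993  0.11  ]
```

>>> {"method": "play_rows", "body": {
  "series": [
    [0.003,0.003,0.03,0],
    [0.003,0.003,0.062,0],
    [0.003,0.003,0.062,0],
    [0.04,0.003,0.062,0],
    [0.08,0.003,0.062,0],
    [0.11,0.003,0.062,0],
    [0.125,0.003,0.061,0],
    [0.138,0.003,0.061,0],
    [0.138,0.003,0.061,0],
    [0.138,0.003,0.061,0]
  ]
}}

```text
t: 3.2
tcp_pos: [0.486, -0.4103, 0.1555]
tool_rot: [-0.505, -0.49, 0.51, -0.496]
force: [-0.6, 0.9, 0.1]
finger_gap: 0.403
```

Run:
```python
from w import *
pv=np.array([0.4893,-0.3490]); r=.062
fa=np.radians(178.2) # fixture x heading
fx=np.array([np.cos(fa),np.sin(fa)]); fy=np.array([-fx[1],fx[0]])
T=[]
for a in [0,.2,.4,.6,.8,1,1.2,1.4,1.6,1.8,1.95,2.05]:
    k=pv+r*(np.cos(a)*fy+np.sin(a)*fx); T.append((k[0],k[1],.154,-1.8-np.degrees(a)))
print(np.round(T,3).tolist())
rel(T)
```

```text
[[0.487, -0.411, 0.154, -1.8], [0.475, -0.409, 0.154, -13.259], [0.463, -0.405, 0.154, -24.718], [0.453, -0.399, 0.154, -36.177], [0.443, -0.391, 0.154, -47.637], [0.436, -0.381, 0.154, -59.096], [0.431, -0.37, 0.154, -70.555], [0.428, -0.358, 0.154, -82.014], [0.427, -0.345, 0.154, -93.473], [0.429, -0.333, 0.154, -104.932], [0.432, -0.324, 0.154, -113.527], [0.435, -0.319, 0.154, -119.256]]
t 3.2 tcp [ 0.486  -0.4103  0.1555] psi -1.69 q6 -0.84 gap 0.403 F [-0.6  0.9  0.1] xaxis [ 9.000e-04 -1.090e-02 -9.999e-01]
[0.0015, 0.0014, 0.0006] 0.1
[0.0014, -0.0109, -0.0006] 11.6
[0.0014, -0.0227, -0.0043] 23.0
[0.0013, -0.0336, -0.0102] 34.5
[0.0012, -0.043, -0.0182] 45.9
[0.0011, -0.0507, -0.0279] 57.4
[0.001, -0.0563, -0.039] 68.9
[0.0008, -0.0596, -0.0509] 80.3
[0.0007, -0.0605, -0.0633] 91.8
[0.0006, -0.0588, -0.0755] 103.2
[0.0005, -0.056, -0.0844] 111.8
[0.0004, -0.0534, -0.09] 117.6
```

>>> {"method": "play_rows", "body": {
  "series": [
    [0.001,0.001,0.0,0],
    [0.001,0.001,0.0,0],
    [0.001,-0.005,0.0,6],
    [0.001,-0.011,-0.001,12],
    [0.001,-0.017,-0.002,17],
    [0.001,-0.023,-0.004,23],
    [0.001,-0.028,-0.007,29],
    [0.001,-0.034,-0.01,34],
    [0.001,-0.038,-0.014,40],
    [0.001,-0.043,-0.018,46],
    [0.001,-0.047,-0.023,52],
    [0.001,-0.051,-0.028,57],
    [0.001,-0.054,-0.033,63],
    [0.001,-0.056,-0.039,69],
    [0.001,-0.058,-0.045,75],
    [0.001,-0.06,-0.051,80],
    [0.001,-0.06,-0.057,86],
    [0.001,-0.06,-0.063,92],
    [0.001,-0.06,-0.07,97],
    [0.001,-0.059,-0.075,103]
  ],
  "claw": 26
}}

```text
t: 5.2
tcp_pos: [0.4301, -0.3344, 0.1548]
tool_rot: [0.703, -0.097, -0.699, -0.087]
force: [0.7, -0.9, 0.7]
finger_gap: 0.261
```

Run:
```python
from w import *
from station import snapshot
import cv2
rel([(0.4315,-.326,.154,-111),(0.4335,-.321,.154,-116),(.435,-.3185,.154,-118)])
s=snapshot("wrist"); cv2.imwrite("pics/w2.png",s["image"]); np.savez("w2.npz",**s)
```

```text
t 5.2 tcp [ 0.4301 -0.3344  0.1548] psi -104.93 q6 0.97 gap 0.261 F [ 0.7 -0.9  0.7] xaxis [ 0.0035 -0.014  -0.9999]
[0.0007, -0.0085, 0.0008] 6.1
[0.0006, -0.0139, 0.0002] 11.1
[0.0006, -0.0167, -0.0006] 13.1
```

View pics/w2.png

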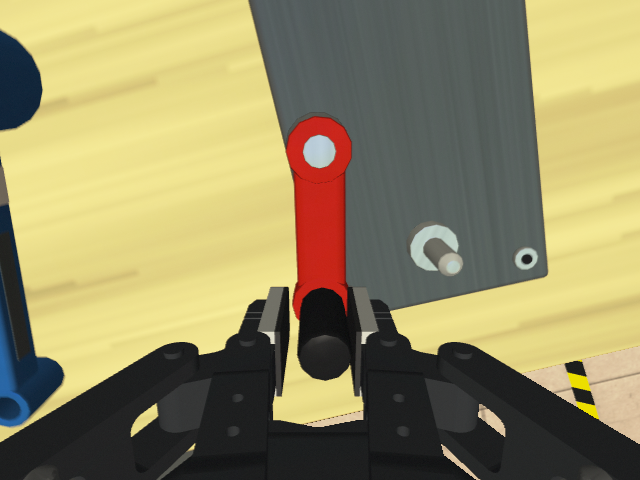

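>>> {"method": "play_rows", "body": {
  "series": [
    [0.001,-0.004,0.0,3],
    [0.001,-0.008,0.001,6],
    [0.001,-0.011,0.001,8],
    [0.001,-0.014,0.0,11],
    [0.001,-0.016,0.0,12],
    [0.001,-0.016,0.0,12]
  ]
}}

```text
t: 5.85
tcp_pos: [0.4341, -0.3217, 0.1546]
tool_rot: [0.691, -0.171, -0.685, -0.158]
force: [-5.1, -7.4, -1.9]
finger_gap: 0.262
```

Run:
```python
from w import *
from station import snapshot
from h import *
rel([])
s=snapshot("wrist"); cv2.imwrite("pics/w3.png",s["image"]); np.savez("w3.npz",**s)
```

```text
t 5.85 tcp [ 0.4341 -0.3217  0.1546] psi -116.89 q6 1.21 gap 0.262 F [-5.1 -7.4 -1.9] xaxis [ 0.0034 -0.0201 -0.9998]
```

View pics/w3.png

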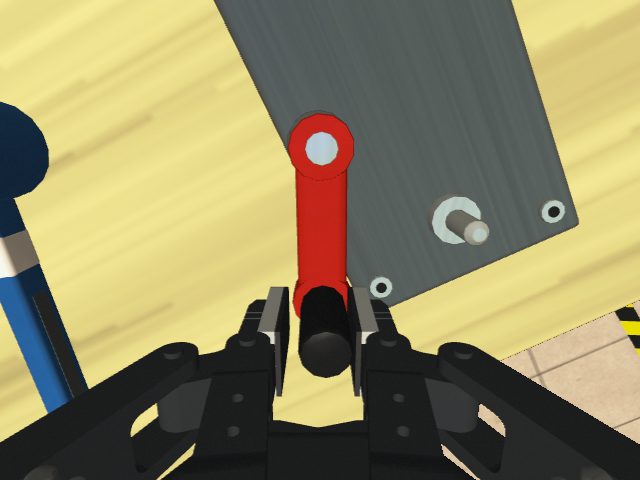

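Run:
```python
from w import *
rel([(.434,-.3217,.26,-116.9),(.512,-.22,.26,-106.2),(.512,-.178,.26,-106.2)])
```

```text
t 5.9 tcp [ 0.434  -0.3216  0.1545] psi -116.9 q6 1.21 gap 0.263 F [-4.1 -6.8 -2.4] xaxis [ 0.0034 -0.0197 -0.9998]
[-0.1054, 0.0018, -0.0013] 0.0
[-0.1072, -0.1242, -0.0248] -10.7
[-0.108, -0.1617, -0.0059] -10.7
```

>>> {"method": "play_rows", "body": {
  "series": [
    [0.0,0.002,0.0,0],
    [-0.01,0.002,0.0,0],
    [-0.05,0.002,-0.001,0],
    [-0.09,0.002,-0.001,0],
    [-0.107,-0.03,-0.01,-3],
    [-0.107,-0.07,-0.02,-8],
    [-0.107,-0.12,-0.025,-10.7],
    [-0.107,-0.12,-0.025,-10.7],
    [-0.107,-0.12,-0.025,-10.7],
    [-0.107,-0.12,-0.025,-10.7]
  ],
  "claw": 90
}}

```text
t: 6.9
tcp_pos: [0.5099, -0.2243, 0.2603]
tool_rot: [0.702, -0.107, -0.698, -0.093]
force: [-0.3, -0.1, -0.4]
finger_gap: 0.901
```

Run:
```python
from w import *
from station import snapshot
from h import *
rel([])
for n in ["wrist","top"]:
    s=snapshot(n); cv2.imwrite(f"pics/{n}4.png",s["image"]); np.savez(f"{n}4.npz",**s)
    if n=="top": cv2.imwrite("pics/topcrop4.png",cv2.resize(s["image"][195:345,340:540],None,fx=4,fy=4,interpolation=cv2.INTER_CUBIC))
```

```text
t 6.9 tcp [ 0.5099 -0.2243  0.2603] psi -106.2 q6 1.25 gap 0.901 F [-0.3 -0.1 -0.4] xaxis [ 0.0035 -0.0203 -0.9998]
```

View pics/wrist4.png

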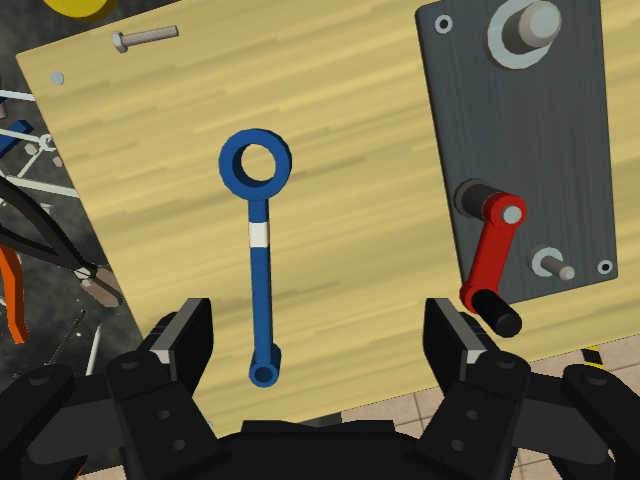

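View pics/topcrop4.png

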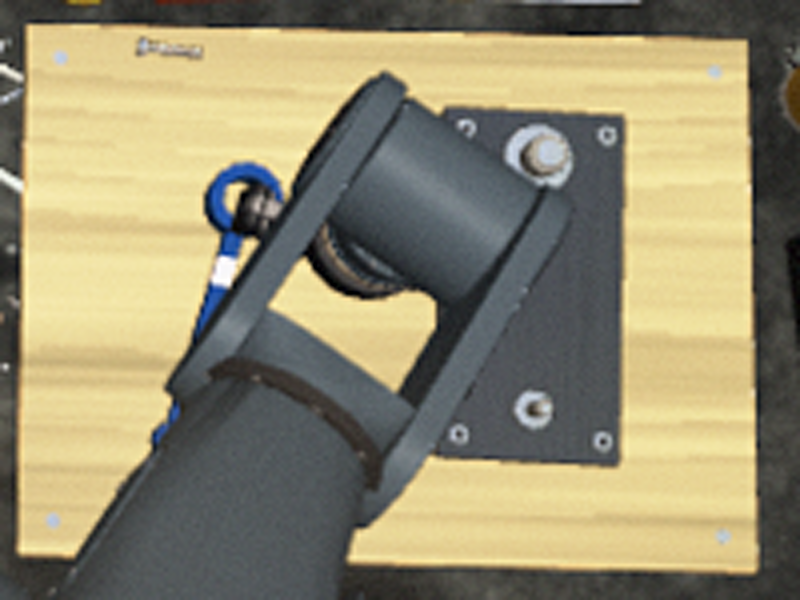

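Run:
```python
from h import *
from w import rel
s=load("wrist4")
r,l,m=comps(s,(0,0,190),(180,40,255),40,roi=(235,205,285,265)); print("band",r)
rb,l,m=comps(s,(100,120,40),(125,255,255),200,roi=(200,110,320,400)); print("blue",rb)
# hub top: bore (light) inside ring; eye
for n,u,v,z in [("hubtop",255.5,161,.110),("band",r[0][0][0],r[0][0][1],.104),("eyetop",263.5,374,.104)]: print(n,ray(s,u,v,z).round(4))
for n,u,v,z in [("post",540,23,.125),("pin",566,273,.125),("knob",508,325,.186),("pv",512,215,.155)]: print(n,ray(s,u,v,z).round(4))
c=s["image"][100:400,180:360]; cv2.imwrite("pics/w4crop.png",cv2.resize(c,None,fx=2,fy=2,interpolation=cv2.INTER_CUBIC))
```

```text
band [([257.33, 234.34], [250, 222, 16, 25, 352])]
blue [([254.47, 169.97], [219, 129, 73, 94, 3483]), ([262.59, 322.34], [249, 244, 32, 143, 2761])]
hubtop [ 0.565  -0.1969  0.11  ]
band [ 0.5116 -0.1797  0.104 ]
eyetop [ 0.3936 -0.1459  0.104 ]
post [ 0.597  -0.3991  0.125 ]
pin [ 0.4228 -0.3947  0.125 ]
knob [ 0.4329 -0.3232  0.186 ]
pv [ 0.4888 -0.3495  0.155 ]
```

View pics/w4crop.png

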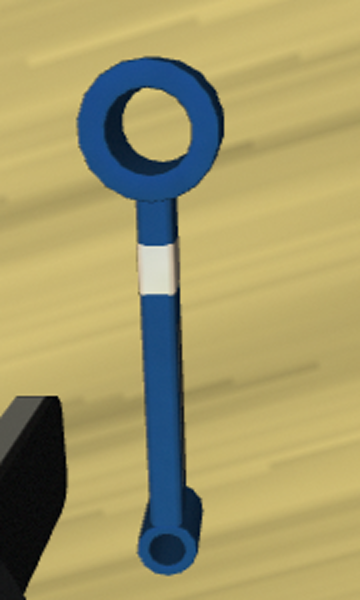

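Run:
```python
from h import *
from w import rel
s=load("wrist4")
h=ray(s,254.7,163.7,.11);e=ray(s,263.5,373.5,.104);d=(e-h)[:2];L=np.linalg.norm(d);d/=L
print(h,e,L,np.degrees(np.arctan2(d[1],d[0])),"bal",h[:2]+.053*d)
rel([(.512,-.1795,.26,-106),(.512,-.1795,.078,-106)])
```

```text
[ 0.56330846 -0.19573081  0.11      ] [ 0.39406728 -0.14602332  0.104     ] 0.17638994456897272 163.63206230204702 bal [ 0.51245645 -0.18079517]
t 7.0 tcp [ 0.5097 -0.2249  0.2601] psi -106.3 q6 1.25 gap 0.9 F [ 0.2 -0.3 -0.3] xaxis [ 0.0034 -0.02   -0.9998]
[-0.0008, -0.0443, 0.0105] -0.3
[0.1812, -0.0476, 0.0121] -0.3
```

>>> {"method": "play_rows", "body": {
  "series": [
    [0.0,-0.045,0.0105,0],
    [0.02,-0.045,0.0105,0],
    [0.06,-0.0455,0.011,0],
    [0.1,-0.046,0.011,0],
    [0.14,-0.047,0.0115,0],
    [0.165,-0.047,0.012,0],
    [0.18,-0.0475,0.012,0],
    [0.18,-0.0475,0.012,0],
    [0.18,-0.0475,0.012,0],
    [0.18,-0.0475,0.012,0]
  ]
}}

```text
t: 8.0
tcp_pos: [0.5127, -0.1806, 0.0803]
tool_rot: [0.703, -0.108, -0.697, -0.093]
force: [0.2, 0.1, -0.5]
finger_gap: 0.902
```

Run:
```python
from w import *
from station import snapshot
from h import *
rel([(.512,-.1795,.078,-106.3)])
s=snapshot("wrist"); cv2.imwrite("pics/w5.png",s["image"])
```

```text
t 8.0 tcp [ 0.5127 -0.1806  0.0803] psi -106.36 q6 1.34 gap 0.902 F [ 0.2  0.1 -0.5] xaxis [ 0.0053 -0.0212 -0.9998]
[0.0022, -0.0009, 0.001] -0.1
```

View pics/w5.png

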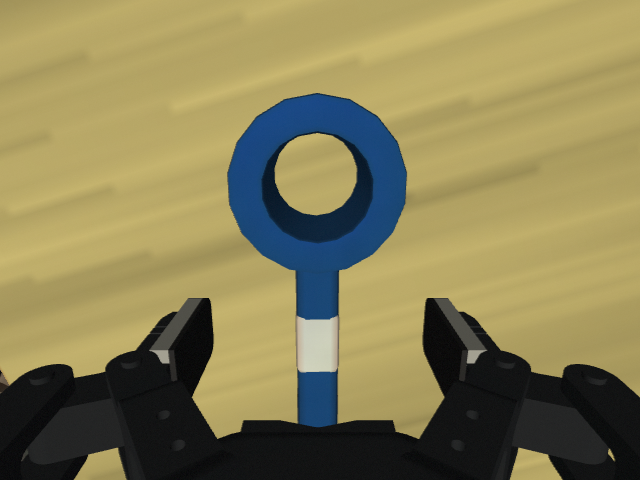

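>>> {"method": "play_rows", "body": {
  "series": [
    [0.002,0,0,0],
    [0.002,0,0,0],
    [0.002,0,0,0],
    [0.002,0,0,0],
    [0.002,0,0,0],
    [0.002,0,0,0],
    [0.002,0,0,0],
    [0.002,0,0,0],
    [0.002,0,0,0],
    [0.002,0,0,0]
  ],
  "claw": 0,
  "force": 70
}}

```text
t: 9.05
tcp_pos: [0.5129, -0.1802, 0.0789]
tool_rot: [0.703, -0.108, -0.697, -0.093]
force: [-1.2, 0.4, 6.2]
finger_gap: 0.152
```

Run:
```python
from w import *
from station import snapshot
from h import *
rel([])
s=snapshot("wrist"); cv2.imwrite("pics/w6.png",s["image"]); np.savez("w6.npz",**s)
r,l,m=comps(s,(0,0,150),(180,45,255),40,roi=(270,300,370,400)); print("band",r,[ray(s,*x[0],.104).round(4) for x in r])
```

```text
t 9.05 tcp [ 0.5129 -0.1802  0.0789] psi -106.34 q6 1.34 gap 0.152 F [-1.2  0.4  6.2] xaxis [ 0.006  -0.0211 -0.9998]
band [([317.61, 347.48], [299, 319, 38, 56, 1906]), ([286.67, 334.88], [278, 331, 13, 12, 64]), ([348.92, 334.4], [346, 331, 12, 12, 53])] [array([ 0.5113, -0.1796,  0.104 ]), array([ 0.5186, -0.1712,  0.104 ]), array([ 0.5129, -0.1907,  0.104 ])]
```

View pics/w6.png

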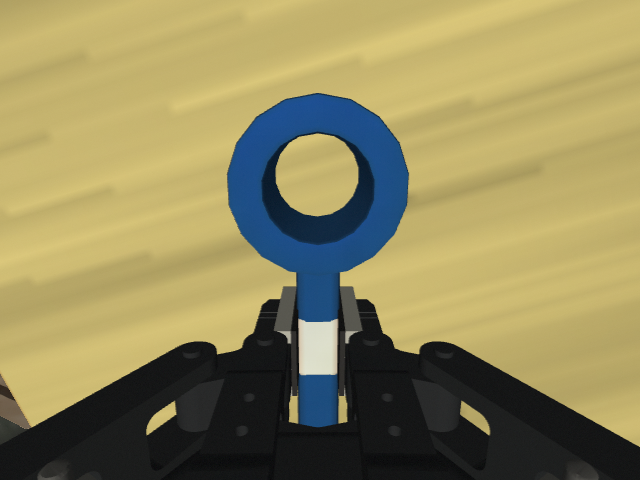

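Run:
```python
from w import *
rel([(.5129,-.1802,.225,-106.3),(.545,-.398,.225,-91.6),(.545,-.398,.164,-91.6)])
```

```text
t 9.1 tcp [ 0.5129 -0.1803  0.0789] psi -106.34 q6 1.34 gap 0.149 F [0.  0.5 5.5] xaxis [ 0.006  -0.0211 -0.9998]
[-0.1461, 0.0027, -0.0017] -0.0
[-0.1413, 0.2026, -0.0937] -14.7
[-0.0803, 0.2015, -0.093] -14.7
```

>>> {"method": "play_rows", "body": {
  "series": [
    [-0.005,0,0,0],
    [-0.02,0.0,0.0,0],
    [-0.04,0.001,0.0,0],
    [-0.065,0.001,-0.001,0],
    [-0.09,0.002,-0.001,0],
    [-0.115,0.002,-0.001,0],
    [-0.135,0.003,-0.002,0],
    [-0.146,0.003,-0.002,0],
    [-0.146,0.003,-0.002,0],
    [-0.146,0.003,-0.002,0],
    [-0.146,0.003,-0.002,0]
  ]
}}

```text
t: 10.2
tcp_pos: [0.512, -0.18, 0.2233]
tool_rot: [0.702, -0.107, -0.698, -0.094]
force: [-0.2, 0.5, -4.7]
finger_gap: 0.146
```

Run:
```python
from w import *
from station import snapshot
from h import *
rel([(.545,-.398,.225,-91.6),(.545,-.398,.164,-91.6)])
for n in ["wrist","side"]:
    s=snapshot(n); cv2.imwrite(f"pics/{n}7.png",s["image"]); np.savez(f"{n}7.npz",**s)
```

```text
t 10.2 tcp [ 0.512  -0.18    0.2233] psi -106.34 q6 1.33 gap 0.146 F [-0.2  0.5 -4.7] xaxis [ 0.0028 -0.0193 -0.9998]
[0.0026, 0.1999, -0.0929] -14.7
[0.0636, 0.1988, -0.0924] -14.7
```

View pics/wrist7.png

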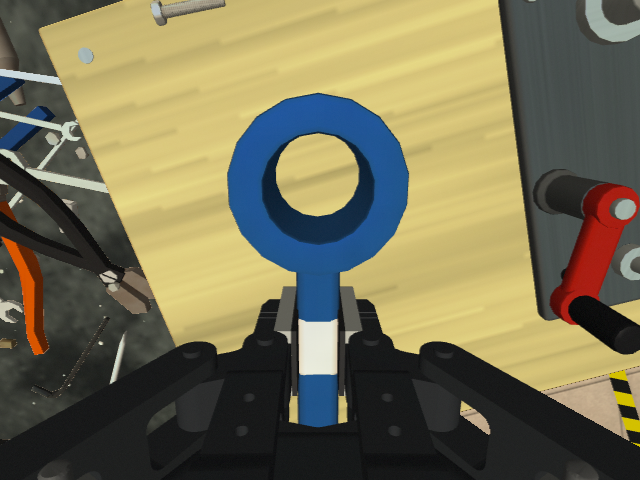

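View pics/side7.png

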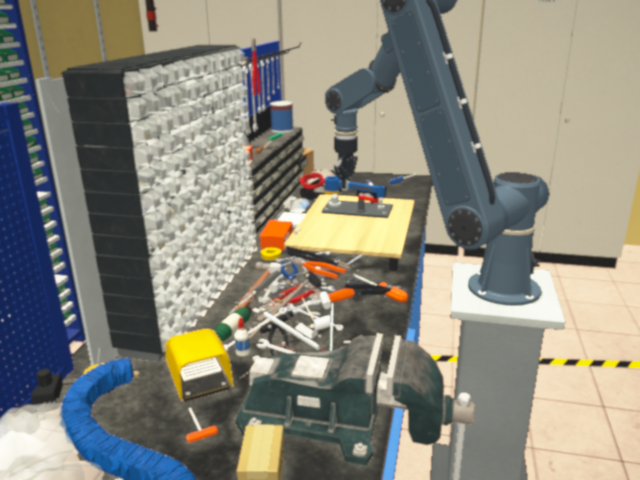

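>>> {"method": "play_rows", "body": {
  "series": [
    [0.002,0.01,-0.005,-1],
    [0.002,0.03,-0.014,-2],
    [0.002,0.052,-0.024,-4],
    [0.002,0.074,-0.034,-5.5],
    [0.002,0.096,-0.045,-7],
    [0.002,0.118,-0.055,-9],
    [0.002,0.14,-0.065,-10.5],
    [0.002,0.162,-0.075,-12],
    [0.002,0.182,-0.085,-13.5],
    [0.002,0.195,-0.091,-14.5],
    [0.002,0.2,-0.093,-14.7],
    [0.002,0.2,-0.093,-14.7],
    [0.002,0.2,-0.093,-14.7],
    [0.002,0.2,-0.093,-14.7]
  ]
}}

```text
t: 11.7
tcp_pos: [0.5452, -0.397, 0.2257]
tool_rot: [0.708, -0.016, -0.706, -0.003]
force: [-0.3, 0.2, -5.0]
finger_gap: 0.148
```

Run:
```python
from w import *
from station import snapshot
from h import *
rel([(.545,-.398,.225,-91.6),(.545,-.398,.164,-91.6)])
for n in ["wrist","top"]:
    s=snapshot(n); cv2.imwrite(f"pics/{n}8.png",s["image"]); np.savez(f"{n}8.npz",**s)
    if n=="top": cv2.imwrite("pics/topcrop8.png",cv2.resize(s["image"][195:345,340:540],None,fx=4,fy=4,interpolation=cv2.INTER_CUBIC))
```

```text
t 11.7 tcp [ 0.5452 -0.397   0.2257] psi -91.59 q6 0.81 gap 0.148 F [-0.3  0.2 -5. ] xaxis [ 0.0026 -0.0184 -0.9998]
[0.0007, 0.001, 0.0002] 0.0
[0.0617, -0.0001, 0.0003] 0.0
```

View pics/wrist8.png

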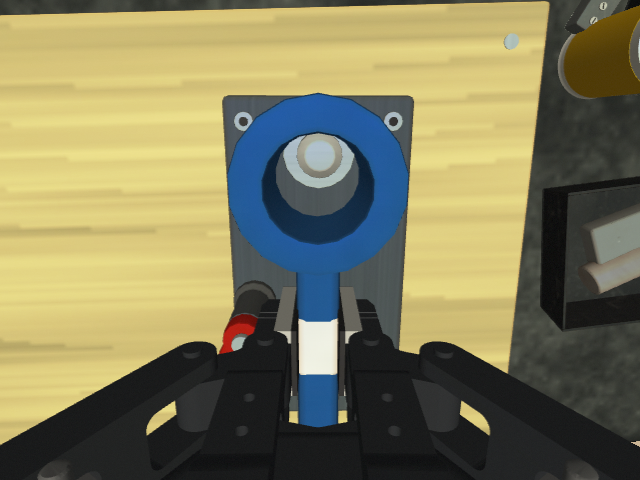

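View pics/topcrop8.png

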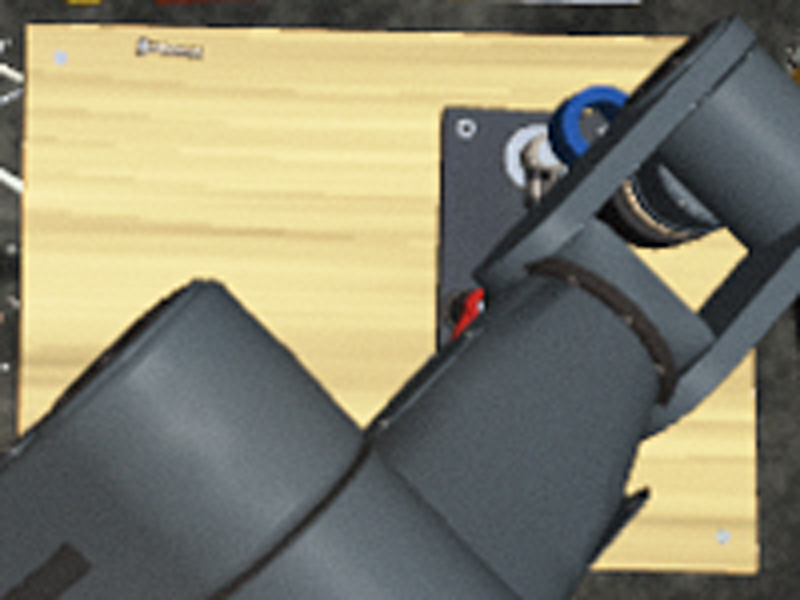

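Run:
```python
from h import *
s=load("wrist8")
under=.2257-.0789+.07
print("hub",ray(s,318,183.5,under+.04).round(4),"bore bottom",ray(s,318,174,under).round(4),"post",ray(s,320,154.5,.125).round(4),"band",ray(s,318.5,347,under+.034).round(4))
```

```text
hub [ 0.5986 -0.3984  0.2568] bore bottom [ 0.5966 -0.3991  0.2168] post [ 0.5973 -0.4021  0.125 ] band [ 0.5437 -0.3972  0.2508]
```

>>> {"method": "play_rows", "body": {
  "series": [
    [0.005,0.001,0,0],
    [0.016,0.001,0,0],
    [0.028,0.001,0,0],
    [0.04,0.001,0,0],
    [0.05,0.001,0,0],
    [0.057,0.001,0,0],
    [0.061,0.001,0,0],
    [0.061,0.001,0,0],
    [0.061,0.001,0,0],
    [0.061,0.001,0,0],
    [0.061,0.001,0,0],
    [0.061,0.001,0,0]
  ]
}}

```text
t: 13.0
tcp_pos: [0.5457, -0.3996, 0.1655]
tool_rot: [0.708, -0.017, -0.706, -0.003]
force: [0.2, 0.3, -5.6]
finger_gap: 0.149
```

Run:
```python
from w import *
from station import snapshot
from h import *
rel([(.545,-.399,.164,-91.6)])
print(manip.sense()["qd"].round(4))
for n in ["wrist","side","top"]:
    s=snapshot(n); cv2.imwrite(f"pics/{n}9.png",s["image"]); np.savez(f"{n}9.npz",**s)
    if n=="side": cv2.imwrite("pics/sidecrop9.png",cv2.resize(s["image"][150:230,290:430],None,fx=5,fy=5,interpolation=cv2.INTER_CUBIC))
    if n=="top": cv2.imwrite("pics/topcrop9.png",cv2.resize(s["image"][195:345,340:540],None,fx=4,fy=4,interpolation=cv2.INTER_CUBIC))
```

```text
t 13.0 tcp [ 0.5457 -0.3996  0.1655] psi -91.59 q6 0.81 gap 0.149 F [ 0.2  0.3 -5.6] xaxis [ 0.0037 -0.0198 -0.9998]
[0.0015, -0.0006, 0.0007] 0.0
[-0.0003  0.0005  0.003   0.0021 -0.0002 -0.0006]
```

View pics/wrist9.png

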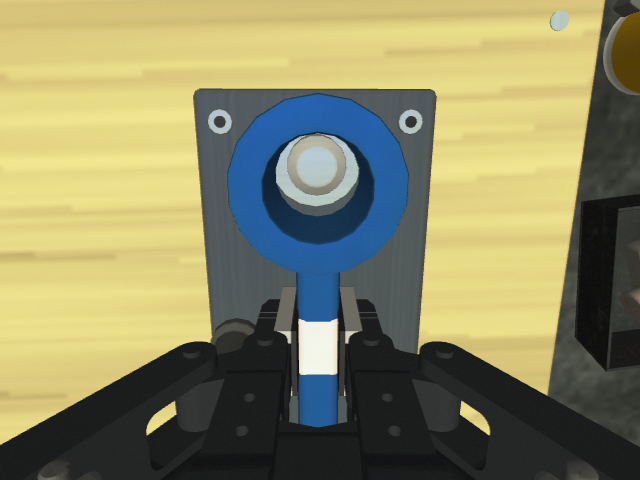

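View pics/sidecrop9.png

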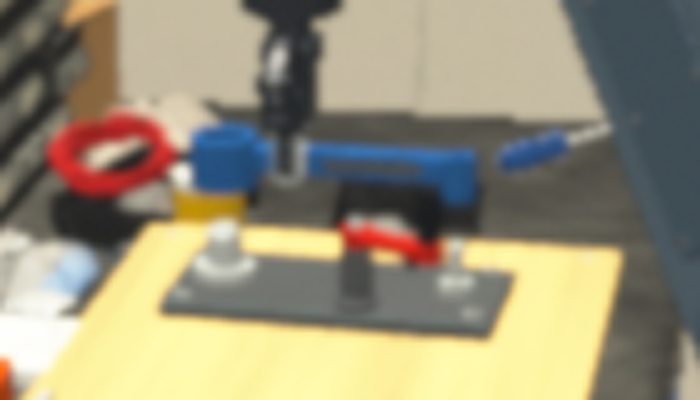

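View pics/topcrop9.png

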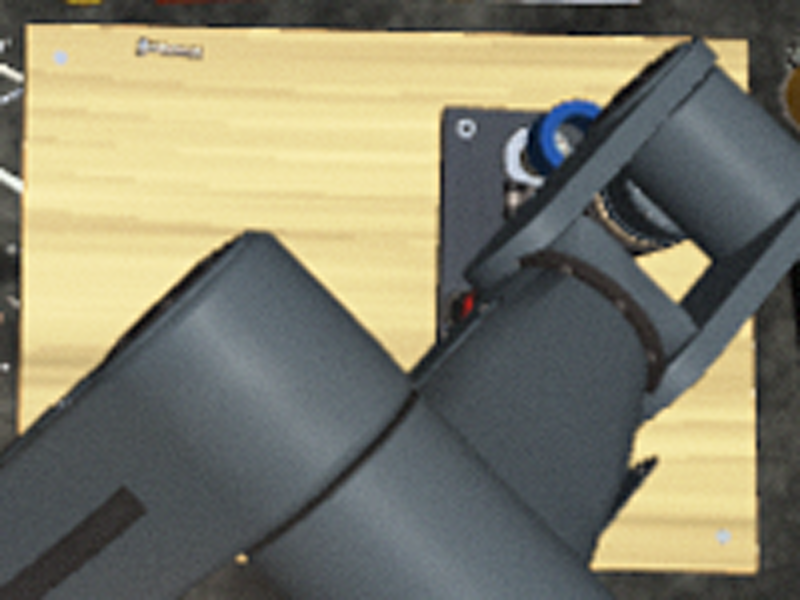

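Run:
```python
from h import *
s=load("wrist9"); under=.1655-.0789+.07
a={}
def cen(name,roi):
    pass
for nm in ["w6","wrist9"]:
    q=load(nm); r,l,m=comps(q,(100,120,40),(125,255,255),500,roi=(200,80,430,430)); print(nm,[x for x in r])
print("hub",ray(s,318,183.5,under+.04).round(4),"bore bottom",ray(s,318,174,under).round(4),"post",ray(s,318,166,.125).round(4),"band",ray(s,318.5,347,under+.034).round(4))
s=load("side9")
for n,X in [("hub bottom",(.5973,-.3995,under)),("eye bottom",(.4215,-.394,under)),("eye top",(.4215,-.394,under+.034)),("hub top",(.5973,-.3995,under+.04)),("post",(.5973,-.3995,.125)),("pin",(.4225,-.3945,.125))]:
    u,v=proj(s,X); print(n,round((u-290)*5,1),round((v-150)*5,1))
```

```text
w6 [([317.77, 196.7], [228, 93, 180, 229, 21914]), ([317.91, 399.99], [298, 374, 40, 54, 1999])]
wrist9 [([317.62, 196.53], [227, 93, 182, 228, 22144]), ([317.71, 399.86], [298, 374, 40, 54, 2022])]
hub [ 0.5991 -0.401   0.1966] bore bottom [ 0.5971 -0.4017  0.1566] post [ 0.597  -0.4024  0.125 ] band [ 0.5442 -0.3998  0.1906]
hub bottom 222.4 182.5
eye bottom 456.8 198.2
eye top 458.1 153.4
hub top 222.2 130.7
post 222.6 222.9
pin 454.3 239.0
```

Run:
```python
from station import manip
print(manip.sign_off())
```

```text
the job is handed in; nothing more can be done
None
```

I swung the clamp open to its stop, gripped the lever on its white band, and am holding it level over the fixture. I handed the job in at about 13 s; the system gives no verdict.

- **Clamp:** I caged the knob between the fingers and followed its arc until about 9 N of push at the stop. The knob's measured position there matches an opening of about 2.0 rad.
- **Hub over post:** the last wrist view puts the hub within about 2 mm of straight above the post.
- **Eye over pin:** the pin end was not measured as directly. The hub's position and the lever's angle put the eye over the pin, and the side view agrees to a few mm.
- **Height and level:** the underside is about 31 mm above the tips. The hub's outline in the wrist view is the same as when the lever lay flat on the board, so the lever has not tilted in the fingers.
- **Grip and stillness:** the band is centred in the pads and the fingers are stopped on the bar. The arm carries the lever's weight (5–6 N), and joint speeds are close to zero.
- **Disagreements:** one wrist view put the post about 3 mm farther in -y than the other views. The tool leans about 1.1 degrees. Both are inside the tolerances.
- **Bystanders:** I saw no contact with any of them, but I did not re-measure their positions at the end.

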